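# Index the seasoning carousel to the spice jar and lock it

## Task

Bring the spice jar to the red pointer: pull up the black spring knob of the carousel, turn the platter by it towards the next stop, and let the spring plunger drop fully home into that stop so the platter is locked again. The exact place of the stop has to be felt out. Turn the platter only by its knob, never force the pin sideways or press it down hard, do not touch or tip what stands on the platter, leave the mug and teaspoon alone, and let go at the end.

Things in the scene. Friction and masses are not known exactly. Their poses are not given: they have to be found in the camera images.
- carousel: Fixed foot: dark steel disc 252 mm across, 8 mm high, origin at the centre of its underside, on the vertical turning axis. A red pointer tab sticks out along its own -x axis (its front), to 156 mm from the axis. Over it turns the wooden platter (244 mm across, 24 to 32 mm above the worktop), which carries the plunger and the things standing on it.
- index_ring: Steel ring under the platter, fixed to the foot, same origin and axes, hidden from above. Flat top (land) 20 mm above the worktop. Three notches, 10 mm wide along the pin's circle (radius 100 mm): home, exactly at the front, and one in each of two brass stop blocks about 60 degrees to either side, each clamped somewhere within 9 degrees (15 mm) of that; where is not measured.
- front_mark (a point): Point on the level of the platter's upper face (32 mm above the worktop), 60 mm from the axis in the direction of the red pointer; it belongs to the foot and does not turn. The thing in front stands here.
- knob (a point): Centre (half-way up) of the round black knob, 28 mm in diameter, 24 mm high, axis vertical, 100 mm from the turning axis, at the red pointer at the start; 95 mm above the worktop with the pin home, 104 mm on the land. Grasp it from above. Below it a 10 mm stem, then a guide sleeve 19 mm thick, top 68 mm above the worktop. It turns with the platter.
- pin: Steel pin of the plunger, 8 mm in diameter, flat foot, origin at the centre of its lower end, 11 mm above the worktop when home. It sits in the home notch at the start, rides on the flat land between notches and drops 9 mm when it comes over a notch, to within about 1 mm; it is not drawn in from further off.
- plunger (a joint): Travel of the spring plunger, m: 0 = pin home in a notch, 0.009 = pin rests on the land, 0.020 = fully pulled up. A spring pulls it down with 6 N at 0 rising by 0.25 N per mm.
- platter (a joint): Angle of the platter, rad: 0 = home notch, positive anticlockwise seen from above, limits -1.33 and +1.33. About 1.05 or -1.05 (within 0.15) at the two stops. It turns lightly (about 1 N at the knob) and stays where it is left.
- spice_jar: Round spice jar with a dark cap, 41 mm in diameter, 105 mm high, loose on the platter 60 mm from the axis, 60 degrees to one side of the knob (which side varies); origin at the centre of its underside.
- egg_timer: Red and white kitchen timer, 61 mm across, 64 mm high, loose on the platter 60 mm from the axis, 60 degrees to the other side of the knob; origin at the centre of its underside.
- bowl: Small black bowl, 53 mm across, 26 mm high, loose on the far part of the platter; origin at the centre of its underside.
- candle: Tea light, 38 mm across, 15 mm high, loose on the far part of the platter; origin at the centre of its underside.
- mug: White mug, 83 mm across, 86 mm high, on the worktop at the left; bystander, origin at the centre of its underside.
- spoon: Teaspoon, 132 mm long, on the worktop at the left; bystander, origin at its middle.
Not all that is in view belongs to the job. There is more than one size of the spice_jar; the job needs the largest.

How it is judged:
By the outcome, as a careful person would: the job done as asked, in the order asked, and still so for the second after the job is handed in, with the robot touching nothing.
It also fails if it takes over 61 s, if anything falls off the work surface, if the arm or the gripper's body presses on something with over 40 N, if the wrist force passes 120 N, or if a joint passes its speed limit or range.

## Robot

A 7-joint arm with a two-finger parallel gripper is mounted at the origin on a cart in front of the work surface, level with it; the furniture and walls round the work are solid. World frame = base frame: x ahead of the robot, y to its left, z up, the work surface at z = 0. Lengths are in m, angles in rad, forces in N, time in s.
With the tool pointing down it reaches from about 0.4 to 0.925 m from the base axis. Payload 4.1 kg.
Tool frame: the origin (TCP) lies on the front face of the gripper's body, between the roots of the fingers; the fingertips stand 73 mm ahead of it and the grasp point (between the pads) lies 54 mm ahead of it; x points along the fingers, z is the direction in which the jaws open and shut, and the axes are right-handed (so a half turn about x gives the same grasp; the last joint's range is limited). The gripper opens to 85 mm and grips with 20 to 120 N. Pads are 22 mm wide; open, the fingers measure 114 mm over their backs; the gripper's body (76 mm by 85 mm) begins 54 mm behind the grasp point. The pads swing forward as they close: fully open they stand 13 mm farther back than shut.
Start: joints at [-1.252, 0.398, 0.045, 1.537, -0.019, 1.207, -0.051], TCP at [0.264, 0.594, 0.304] pointing down, gripper open.
Joint ranges: [-2.82, 2.82], [-0.49, 2.23], [-1.37, 1.46], [0, 2.46], [-1.36, 4.5], [0.23, 2], [-2.94, 2.94]. Speed limits (rad/s): [2.57, 2.57, 3.14, 3.14, 3.14, 3.14, 3.14].

## Interface

Orientations are given as a 3x3 rotation matrix whose columns are the frame's x, y, z axes.
In Python, from plant import monitor, cams, order gives the robot as it stands. The module is installed in compiled form; this text tells all that it offers.
- The arm moves only by the tool jog_arm, never from a script. Its argument "rows" is a list of rows, each an object with "slide": the shift along the tool's x, y, z scaled (see below), a list of three; "dr": the turn, a rotation vector about the tool's x, y, z scaled (see below), a list of three; "grip": the opening, from 0 (shut) to 1 (fully open). A call has 1 to 20 rows; each row shifts and turns the commanded pose from where the row before left it, along the tool's axes as they then stand; what a row does not reach is not made up. The controller multiplies each number of a shift by 0.05 m and each number of a turn by 0.12 rad. A row lasts 1/8 s, in which the tool goes at most 62.5 mm and 10.7 degrees, less where a joint would pass 70% of its speed; a pose out of reach is approached as far as the arm can. A call with a number of a shift or a turn outside -1 to 1 is refused whole. A call with a gripper value outside its range is refused whole. The fingers move at their own pace and stop on an object; "force" is the grip in N (left out, the last holds). Time passes only in rows, so rows that do not move let the fingers close. It gives the time, the measured TCP pose, the force and the opening at its end, in the units of the state.
- monitor.state(): the state, without advancing time (a new reading comes with each control period).
- cams.snapshot(name): name is "scene" or "top" or "wrist"; returns a dict with "frame" (384x512x3 uint8, blue, green, red), "mtx" (3x3 intrinsics, pixels), "extrinsics" (4x4, takes a point from world to camera coordinates). Camera axes: x right, y up, looking along -z (the intrinsics and any distortion apply to the point x, -y, -z); pixel columns grow to the right and rows downward; lengths in m; the calibration is good to about 2 mm. The wrist camera is an equidistant fisheye: a pixel r from the principal point sees the ray r / f radians off the axis. A picture is of the moment at which its call begins. There is no depth.
- order.sign_off(): hands the job in, once; it reports no verdict.
The state is a dict: "time": time; "joint_pos": joint angles; "joint_vel": joint speeds; "effort": joint torques, N m; "tcp_pos": TCP position; "eef_rot": TCP orientation; "force": force on the tool from outside, world axes, zero at the start; "torque": the same for the moment, N m; "finger_gap": opening from 0.0 (shut) to 1.0 (fully open).
Only numpy, scipy, OpenCV 4.12 (cv2) and the standard library are available. Lean on these libraries where they do the work, as an engineer would, in place of code of your own. Each camera call takes 0.05 s, during which the arm holds its last target. There are 200 camera calls.

## Working session

There is one attempt and no reset: what is moved stays moved. The work goes in short steps, Python scripts to look and compute and a tool call to move; the robot and the scene stay as the last step left them, time stands still between calls to the robot, and variables do not carry over. Pictures are saved under pics/ and viewed, about 8 in all and at most 12, crops included, and the job is handed in when it is done.

Besides the shell and the picture viewer there is one more tool, called after "Request:" as name([rows], argument=value, ...), one row to a line, values as JSON. jog_arm: Moves the arm, as the interface text tells. Shifts and turns lie within -1 to 1; 1 stands for 0.05 m of shift or 0.12 rad of turn. Its arguments: {"type":"object","properties":{"rows":{"type":"array","items":{"type":"object","properties":{"slide":{"type":"array","items":{"type":"number","minimum":-1,"maximum":1}},"dr":{"type":"array","items":{"type":"number","minimum":-1,"maximum":1}},"grip":{"type":"number"}}}},"force":{"type":"number"}},"required":["rows"]}

```bash
mkdir -p pics
cat > h.py <<'E'
import numpy as np, cv2
from plant import monitor, cams, order
def snap(n,f=None):
    s=cams.snapshot(n)
    if f: cv2.imwrite('pics/'+f,s['frame'])
    return s
def ray(s,u,v):
    E=np.array(s['extrinsics']);K=np.array(s['mtx']);R=E[:3,:3];t=E[:3,3]
    p=np.linalg.solve(K,[u,v,1.]); d=np.array([p[0],-p[1],-p[2]])
    return -R.T@t, R.T@d
def onz(s,u,v,z):
    o,d=ray(s,u,v); return o+d*(z-o[2])/d[2]
def proj(s,P):
    E=np.array(s['extrinsics']);c=E[:3,:3]@np.array(P)+E[:3,3]
    p=np.array(s['mtx'])@np.array([c[0],-c[1],-c[2]]);return p[:2]/p[2]
E
python3 - <<'E'
from h import *
a=snap('scene');b=snap('top')
cv2.imwrite('pics/a.png',np.vstack([cv2.resize(x['frame'],(800,600)) for x in [a]]))
cv2.imwrite('pics/b.png',cv2.resize(b['frame'],(800,600)))
st=monitor.state();print(st['time'],st['tcp_pos'],st['eef_rot'],st['force'],st['finger_gap'])
for s in(a,b):print(s['mtx'],s['extrinsics'])
E
```

```text
0.1 [0.26353451 0.59370208 0.30296285] [[-6.22398850e-04 -9.14023823e-01  4.05660035e-01]
 [-1.62886854e-03  4.05660502e-01  9.14022376e-01]
 [-9.99998480e-01 -9.18803943e-05 -1.74130728e-03]] [ 0.4574135   1.00782002 -0.43356249] 1.0020199237981193
[[360.08925527   0.         258.60872149]
 [  0.         360.08925527 197.61732854]
 [  0.           0.           1.        ]] [[-0.77508696 -0.63168562 -0.01461085  0.5883304 ]
 [ 0.32268855 -0.41561243  0.85037545 -0.1284245 ]
 [-0.5432424   0.65440017  0.5259735  -0.87484536]
 [ 0.          0.          0.          1.        ]]
[[434.58733767   0.         258.13556891]
 [  0.         434.58733767 194.26552743]
 [  0.           0.           1.        ]] [[ 0.02730128 -0.999611    0.00569936  0.28375886]
 [ 0.98816171  0.02784876  0.15086708 -0.56132192]
 [-0.15096712  0.00151303  0.98853763 -0.96910649]
 [ 0.          0.          0.          1.        ]]
```

View pics/a.png

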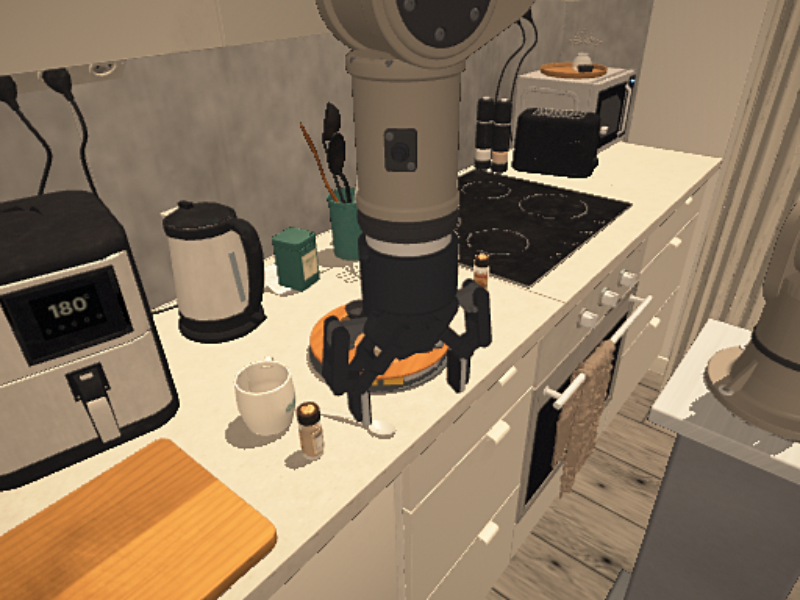

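View pics/b.png

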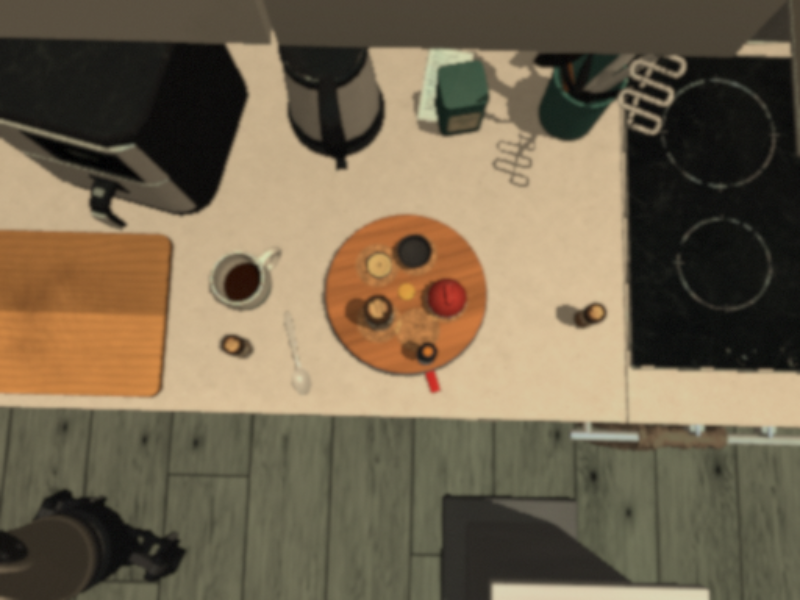

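The carousel platter is centred near (405,294) px in the top view, scaled 800x600. The knob is at (427,352) and the red pointer at (432,382).

Candidates for the jar:
- the jar on the platter at (377,310), which is the largest
- a small jar on the worktop at (235,345)
- a small jar on the worktop at (593,313)

The platter jar matches the description. It stands clockwise of the front, seen from above, so the platter must turn anticlockwise (+).

```bash
cat > m.py <<'E'
from h import *
s=snap('top');f=s['frame'];h=cv2.cvtColor(f,cv2.COLOR_BGR2HSV)
roi=np.zeros(f.shape[:2],np.uint8);roi[130:260,195:325]=255
m=cv2.inRange(h,(5,130,60),(20,255,255))&roi
m=cv2.morphologyEx(m,cv2.MORPH_CLOSE,np.ones((5,5)))
c=max(cv2.findContours(m,cv2.RETR_EXTERNAL,cv2.CHAIN_APPROX_NONE)[0],key=cv2.contourArea)
c=cv2.convexHull(c)[:,0]
P=np.array([onz(s,u,v,.032)[:2] for u,v in c])
A=np.c_[2*P,np.ones(len(P))];x=np.linalg.lstsq(A,(P**2).sum(1),rcond=None)[0]
C=x[:2];print('centre',C,'R',np.sqrt(x[2]+C@C))
r=(cv2.inRange(h,(0,150,80),(5,255,255))|cv2.inRange(h,(172,150,80),(180,255,255)))&roi
r[:236]=0
ys,xs=np.nonzero(r);p=onz(s,xs.mean(),ys.mean(),.006)[:2];d=p-C
print('pointer',p,len(xs),np.linalg.norm(d),'ang',np.arctan2(d[1],d[0]))
k=cv2.inRange(f,(0,0,0),(50,50,50))[215:236,262:286];ys,xs=np.nonzero(k)
kp=onz(s,xs.mean()+262,ys.mean()+215,.1)[:2];d=kp-C
print('knob',kp,len(xs),np.linalg.norm(d),'ang',np.arctan2(d[1],d[0]))
cv2.imwrite('pics/c.png',cv2.resize(f[130:260,195:325],(600,600),interpolation=cv2.INTER_CUBIC))
E
python3 m.py
```

```text
centre [0.5641299  0.29410464] R 0.12499692113854077
pointer [0.4418364  0.25268737] 75 0.129116575634057 ang -2.8150458869101436
knob [0.47247916 0.27108025] 31 0.09449857023568885 ang -2.895467229237657
```

View pics/c.png

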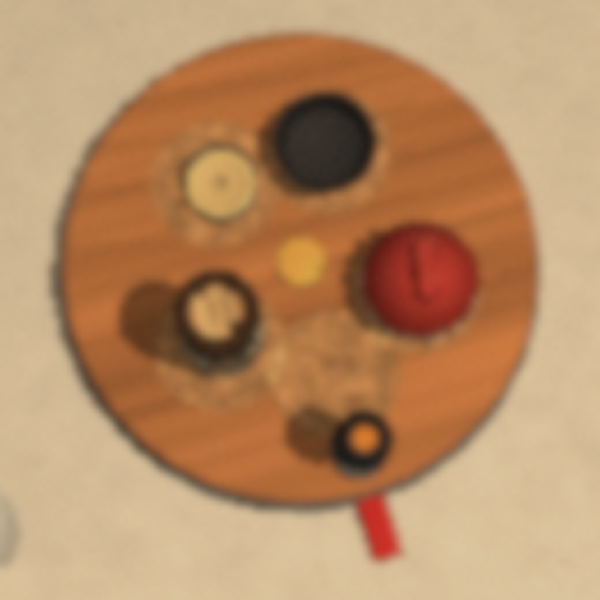

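The crop shows the jar at (217,315), the timer at (420,280), the knob with its orange dot at (362,440), and the pointer at (380,530). Next I move above the knob and turn the jaws tangential.

Request:
jog_arm([
  {"slide": [0, -0.8, -0.55], "dr": [0, 0, 0], "grip": 0.6},
  {"slide": [0, -0.8, -0.55], "dr": [0, 0, 0], "grip": 0.6},
  {"slide": [0, -0.8, -0.55], "dr": [0, 0, 0], "grip": 0.6},
  {"slide": [0, -0.8, -0.55], "dr": [0, 0, 0], "grip": 0.6},
  {"slide": [0, -0.8, -0.55], "dr": [0, 0, 0], "grip": 0.6},
  {"slide": [0, -0.8, -0.55], "dr": [0, 0, 0], "grip": 0.6},
  {"slide": [0, -0.8, -0.55], "dr": [0, 0, 0], "grip": 0.6},
  {"slide": [0, -0.8, -0.55], "dr": [0, 0, 0], "grip": 0.6},
  {"slide": [0, 0, 0], "dr": [1, 0, 0], "grip": 0.6},
  {"slide": [0, 0, 0], "dr": [1, 0, 0], "grip": 0.6},
  {"slide": [0, 0, 0], "dr": [1, 0, 0], "grip": 0.6},
  {"slide": [0, 0, 0], "dr": [1, 0, 0], "grip": 0.6},
  {"slide": [0, 0, 0], "dr": [1, 0, 0], "grip": 0.6},
  {"slide": [0, 0, 0], "dr": [1, 0, 0], "grip": 0.6},
  {"slide": [0, 0, 0], "dr": [1, 0, 0], "grip": 0.6},
  {"slide": [0, 0, 0], "dr": [1, 0, 0], "grip": 0.6},
  {"slide": [0, 0, 0], "dr": [1, 0, 0], "grip": 0.6},
  {"slide": [0, 0, 0], "dr": [1, 0, 0], "grip": 0.6},
  {"slide": [0, 0, 0], "dr": [1, 0, 0], "grip": 0.6},
  {"slide": [0, 0, 0], "dr": [1, 0, 0], "grip": 0.6},
])

```text
time: 2.65
tcp_pos: [0.4667, 0.2631, 0.3036]
eef_rot: [[-0.0, 0.287, 0.958], [-0.0, 0.958, -0.287], [-1.0, -0.0, -0.0]]
force: [1.6, 0.4, 0.4]
finger_gap: 0.596
```

Request:
jog_arm([
  {"slide": [0, 0, 0], "dr": [1, 0, 0], "grip": 0.6},
  {"slide": [0, 0, 0], "dr": [1, 0, 0], "grip": 0.6},
  {"slide": [0, 0, 0], "dr": [1, 0, 0], "grip": 0.6},
  {"slide": [0, 0, 0], "dr": [1, 0, 0], "grip": 0.6},
  {"slide": [0, 0, 0], "dr": [1, 0, 0], "grip": 0.6},
  {"slide": [0, 0, 0], "dr": [1, 0, 0], "grip": 0.6},
  {"slide": [0, 0, 0], "dr": [1, 0, 0], "grip": 0.6},
  {"slide": [0, 0, 0], "dr": [1, 0, 0], "grip": 0.6},
  {"slide": [0, 0, 0], "dr": [0, 0, 0], "grip": 0.6},
])

```text
time: 3.78
tcp_pos: [0.4667, 0.2632, 0.3037]
eef_rot: [[-0.0, 0.948, 0.32], [-0.0, 0.32, -0.948], [-1.0, -0.0, 0.0]]
force: [-0.3, 0.1, -0.6]
finger_gap: 0.599
```

Run:
```python
from h import *
w=snap('wrist');a=snap('scene')
cv2.imwrite('pics/d.png',np.hstack([w['frame'][:, :400],cv2.resize(a['frame'][180:260,180:300],(400,384),interpolation=cv2.INTER_CUBIC)]) if 0 else np.vstack([np.hstack([w['frame'],np.zeros((384,288,3),np.uint8)]),cv2.resize(a['frame'][185:265,190:310],(800,533))[:216]*0]))
cv2.imwrite('pics/w.png',cv2.resize(w['frame'],(800,600)))
cv2.imwrite('pics/e.png',cv2.resize(a['frame'][180:260,185:305],(800,533),interpolation=cv2.INTER_CUBIC))
print(w['mtx'],w['extrinsics'])
st=monitor.state();print(st['time'],st['tcp_pos'],np.round(st['eef_rot'],4),st['force'],st['finger_gap'],st['joint_pos'])
print(np.arctan2(st['eef_rot'][1][2],st['eef_rot'][0][2]))
```

```text
[[297.31863964   0.         250.60752681]
 [  0.         297.31863964 195.21598244]
 [  0.           0.           1.        ]] [[ 3.19618659e-01 -9.47546091e-01 -5.63712628e-04  1.00320814e-01]
 [ 9.13287721e-01  3.08221315e-01 -2.66280229e-01 -4.72098360e-01]
 [ 2.52486539e-01  8.45932980e-02  9.63895493e-01 -5.19386409e-01]
 [ 0.00000000e+00  0.00000000e+00  0.00000000e+00  1.00000000e+00]]
3.875 [0.46680381 0.26323588 0.30378515] [[-2.000e-04  9.474e-01  3.201e-01]
 [-1.000e-04  3.201e-01 -9.474e-01]
 [-1.000e+00 -2.000e-04  0.000e+00]] [ 0.08631734 -0.36973508 -0.66007147] 0.6001419828958805 [-1.05428632  0.2189101   0.53988743  1.82063377 -0.12345934  1.1355308
 -1.71760738]
-1.2449177464209724
```

View pics/w.png

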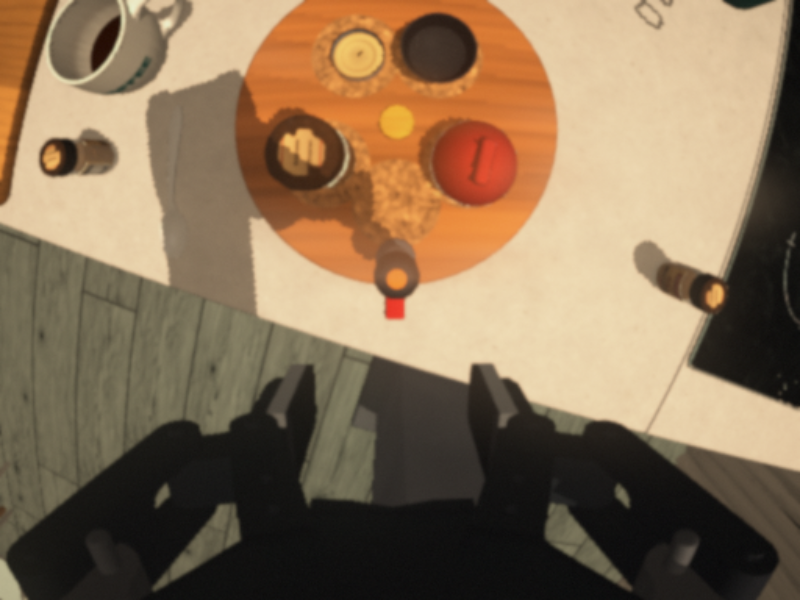

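View pics/e.png

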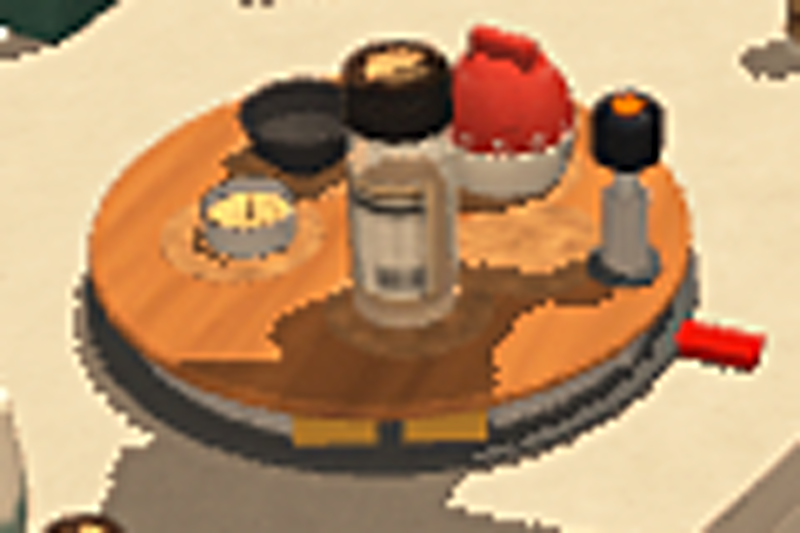

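The wrist view shows the knob dot at (397,280) and the pointer below it. The scene view shows the dot at crop pixel (629,103), and the far stop's brass block with its notch near (390,432). I now locate the knob by rays.

```bash
cat >> h.py <<'E'
def wray(s,u,v):
    E=np.array(s['extrinsics']);K=np.array(s['mtx']);R=E[:3,:3];t=E[:3,3]
    x=np.array([(u-K[0,2])/K[0,0],(v-K[1,2])/K[1,1]]);th=np.hypot(*x);q=x/th*np.sin(th)
    return -R.T@t, R.T@np.array([q[0],-q[1],-np.cos(th)])
def wz(s,u,v,z):
    o,d=wray(s,u,v);return o+d*(z-o[2])/d[2]
def orange(f,x0,x1,y0,y1,lo=(8,180,150)):
    m=cv2.inRange(cv2.cvtColor(f,cv2.COLOR_BGR2HSV),lo,(20,255,255))[y0:y1,x0:x1];n,l,s,c=cv2.connectedComponentsWithStats(m)
    return [(s[i,4],c[i]+[x0,y0]) for i in range(1,n)]
E
python3 - <<'E'
from h import *
w=snap('wrist');a=snap('scene');t=snap('top')
print(wz(w,254.1,179.2,.107), onz(a,279.35,195.0,.107))
print('tip of pointer',wz(w,394/800*512,319*.64,.008),'hub',wz(w,397*.64,122*.64,.034))
# platter ellipse from wrist
f=w['frame'];m=cv2.inRange(cv2.cvtColor(f,cv2.COLOR_BGR2HSV),(5,130,60),(20,255,255))
m[:, :140]=0;m[:,370:]=0;m[190:]=0
c=max(cv2.findContours(cv2.morphologyEx(m,cv2.MORPH_CLOSE,np.ones((5,5))),cv2.RETR_EXTERNAL,cv2.CHAIN_APPROX_NONE)[0],key=cv2.contourArea)
c=cv2.convexHull(c)[:,0];c=c[c[:,1]>3]
P=np.array([wz(w,u,v,.032)[:2] for u,v in c])
A=np.c_[2*P,np.ones(len(P))];x=np.linalg.lstsq(A,(P**2).sum(1),rcond=None)[0]
print('C',x[:2],np.sqrt(x[2]+x[:2]@x[:2]))
C=np.array([.5641,.2941])
# far stop notch from scene: ray with cylinder radius; notch at pixel
u,v=185+390*.15,180+432*.15
for z in(.012,.016): 
  p=onz(a,u,v,z);d=p[:2]-C;print(p,np.linalg.norm(d),np.arctan2(d[1],d[0]))
E
```

```text
[0.47566543 0.26289556 0.107     ] [0.47533339 0.2631668  0.107     ]
tip of pointer [0.42348166 0.2466247  0.008     ] hub [0.57194837 0.29474793 0.034     ]
C [0.57082412 0.29505663] 0.12123073492094173
[0.49633323 0.38111449 0.012     ] 0.11028987483592294 2.2324752658045557
[0.49298214 0.38471657 0.016     ] 0.11519163395018886 2.2362135116486215
```

The two views agree on the knob at (0.4755, 0.263). The hub is at (0.571, 0.295), so the radius is 0.1007 and the angle -2.82. Next I descend and grip.

Request:
jog_arm([
  {"slide": [0.3, 0.16, 0.06], "dr": [0, 0, 0], "grip": 0.6},
  {"slide": [0.8, 0, 0], "dr": [0, 0, 0], "grip": 0.6},
  {"slide": [0.7, 0, 0], "dr": [0, 0, 0], "grip": 0.6},
  {"slide": [0.5, 0, 0], "dr": [0, 0, 0], "grip": 0.6},
  {"slide": [0.4, 0, 0], "dr": [0, 0, 0], "grip": 0.6},
  {"slide": [0.25, 0, 0], "dr": [0, 0, 0], "grip": 0.6},
  {"slide": [0.16, 0, 0], "dr": [0, 0, 0], "grip": 0.6},
  {"slide": [0, 0, 0], "dr": [0, 0, 0], "grip": 0.6},
  {"slide": [0, 0, 0], "dr": [0, 0, 0], "grip": 0.6},
])

```text
time: 5.15
tcp_pos: [0.476, 0.2631, 0.149]
eef_rot: [[0.001, 0.948, 0.318], [0.001, 0.318, -0.948], [-1.0, 0.001, -0.0]]
force: [-0.6, 0.3, -0.7]
finger_gap: 0.602
```

Request:
jog_arm([
  {"slide": [0, 0, 0], "dr": [0, 0, 0], "grip": 0.38},
  {"slide": [0, 0, 0], "dr": [0, 0, 0], "grip": 0.38},
  {"slide": [0, 0, 0], "dr": [0, 0, 0], "grip": 0.38},
  {"slide": [0, 0, 0], "dr": [0, 0, 0], "grip": 0.38},
], force=25)

```text
time: 5.65
tcp_pos: [0.4755, 0.263, 0.1485]
eef_rot: [[0.0, 0.948, 0.318], [0.0, 0.318, -0.948], [-1.0, 0.0, -0.0]]
force: [0.7, 0.7, 0.6]
finger_gap: 0.381
```

Run:
```python
from h import *
w=snap('wrist');a=snap('scene')
cv2.imwrite('pics/f.png',np.hstack([cv2.resize(w['frame'][150:384,100:400],(500,390)),cv2.resize(a['frame'][140:260,200:290],(293,390),interpolation=cv2.INTER_CUBIC)]))
```

```text
(no output)
```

View pics/f.png

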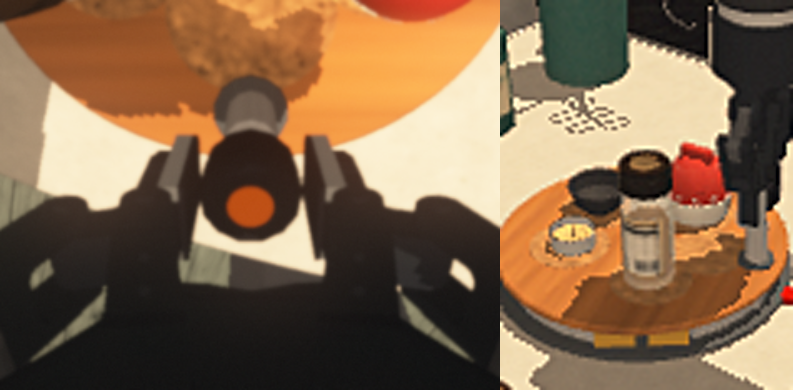

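The knob sits centred between the pads (about (250,185) in the crop). I now grip it.

Request:
jog_arm([
  {"slide": [0, 0, 0], "dr": [0, 0, 0], "grip": 0.3},
  {"slide": [0, 0, 0], "dr": [0, 0, 0], "grip": 0.2},
  {"slide": [0, 0, 0], "dr": [0, 0, 0], "grip": 0.2},
  {"slide": [0, 0, 0], "dr": [0, 0, 0], "grip": 0.2},
], force=30)

```text
time: 6.25
tcp_pos: [0.4755, 0.263, 0.1486]
eef_rot: [[-0.0, 0.948, 0.318], [0.0, 0.318, -0.948], [-1.0, 0.0, -0.0]]
force: [-1.8, -0.2, 3.7]
finger_gap: 0.318
```

Request:
jog_arm([
  {"slide": [-0.06, 0, 0], "dr": [0, 0, 0], "grip": 0.2},
  {"slide": [-0.06, 0, 0], "dr": [0, 0, 0], "grip": 0.2},
  {"slide": [-0.06, 0, 0], "dr": [0, 0, 0], "grip": 0.2},
  {"slide": [-0.06, 0, 0], "dr": [0, 0, 0], "grip": 0.2},
  {"slide": [-0.05, 0, 0], "dr": [0, 0, 0], "grip": 0.2},
  {"slide": [0, 0, 0], "dr": [0, 0, 0], "grip": 0.2},
  {"slide": [0, 0, 0], "dr": [0, 0, 0], "grip": 0.2},
])

```text
time: 7.12
tcp_pos: [0.4754, 0.263, 0.1628]
eef_rot: [[-0.0, 0.948, 0.318], [0.0, 0.318, -0.948], [-1.0, -0.0, -0.0]]
force: [2.4, 2.5, -10.5]
finger_gap: 0.316
```

Lifted 14 mm, with spring force about 10 N. Next I turn +0.84 rad along the arc.

Request:
jog_arm([
  {"slide": [0, 0.001, 0.06], "dr": [-0.25, 0, 0], "grip": 0.2},
  {"slide": [0, 0.0036, 0.12], "dr": [-0.5, 0, 0], "grip": 0.2},
  {"slide": [0, 0.0036, 0.12], "dr": [-0.5, 0, 0], "grip": 0.2},
  {"slide": [0, 0.0036, 0.12], "dr": [-0.5, 0, 0], "grip": 0.2},
  {"slide": [0, 0.0036, 0.12], "dr": [-0.5, 0, 0], "grip": 0.2},
  {"slide": [0, 0.0036, 0.12], "dr": [-0.5, 0, 0], "grip": 0.2},
  {"slide": [0, 0.0036, 0.12], "dr": [-0.5, 0, 0], "grip": 0.2},
  {"slide": [0, 0, 0], "dr": [0, 0, 0], "grip": 0.2},
])

```text
time: 8.12
tcp_pos: [0.4948, 0.2288, 0.1628]
eef_rot: [[-0.0, 0.756, 0.654], [-0.0, 0.654, -0.756], [-1.0, -0.0, -0.0]]
force: [3.0, 2.7, -10.5]
finger_gap: 0.316
```

```bash
cat > q.py <<'E'
from h import *
s=monitor.state();R=np.array(s['eef_rot']);C=np.array([.5707,.2950]);d=np.array(s['tcp_pos'])[:2]-C
phi=np.arctan2(d[1],d[0])
print('t',s['time'],'r',np.linalg.norm(d),'theta',phi+2.82,'yaw',np.arctan2(R[1,2],R[0,2])+1.2475,'z',s['tcp_pos'][2],'F tool',np.round(R.T@s['force'],2),'tau',np.round(R.T@s['torque'],2),s['finger_gap'])
E
python3 q.py
```

```text
t 8.125 r 0.10070711933796449 theta 0.39623349456209533 yaw 0.3899053052580337 z 0.16282093974272974 F tool [10.53  4.01 -0.09] tau [-0.03 -0.06  0.69] 0.3163771410046718
```

Request:
jog_arm([
  {"slide": [0, 0.001, 0.06], "dr": [-0.25, 0, 0], "grip": 0.2},
  {"slide": [0, 0.0036, 0.12], "dr": [-0.5, 0, 0], "grip": 0.2},
  {"slide": [0, 0.0036, 0.12], "dr": [-0.5, 0, 0], "grip": 0.2},
  {"slide": [0, 0.0036, 0.12], "dr": [-0.5, 0, 0], "grip": 0.2},
  {"slide": [0, 0.0036, 0.12], "dr": [-0.5, 0, 0], "grip": 0.2},
  {"slide": [0, 0.0036, 0.12], "dr": [-0.5, 0, 0], "grip": 0.2},
  {"slide": [0, 0.0036, 0.12], "dr": [-0.5, 0, 0], "grip": 0.2},
  {"slide": [0, 0.0036, 0.12], "dr": [-0.5, 0, 0], "grip": 0.2},
  {"slide": [0, 0, 0], "dr": [0, 0, 0], "grip": 0.2},
  {"slide": [0, 0, 0], "dr": [0, 0, 0], "grip": 0.2},
])

```text
time: 9.38
tcp_pos: [0.5307, 0.2023, 0.1627]
eef_rot: [[-0.0, 0.397, 0.918], [-0.001, 0.918, -0.397], [-1.0, -0.001, 0.0]]
force: [2.2, 0.0, -9.7]
finger_gap: 0.316
```

Run:
```python
exec(open('q.py').read())
w=snap('wrist');t=snap('top');a=snap('scene')
cv2.imwrite('pics/g.png',np.hstack([cv2.resize(w['frame'][100:300,50:450],(500,250)),cv2.resize(t['frame'][130:260,195:325],(250,250))]))
```

```text
t 9.375 r 0.10100794221423386 theta 0.8416900282512385 yaw 0.8393678108481808 z 0.1627419873185348 F tool [9.69 0.94 2.03] tau [ 0.18 -0.52  0.18] 0.3161590037585786
```

View pics/g.png

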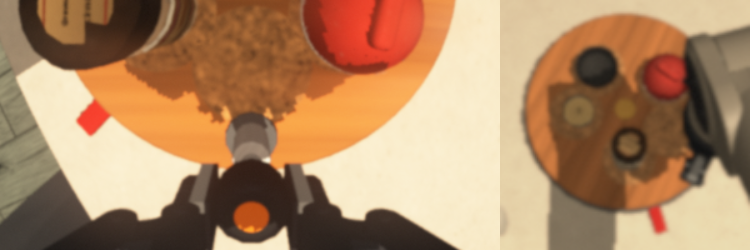

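The orange dot is at (252,215) in the wrist crop, and the jar and timer stand undisturbed. I advance to 0.88 with the pin up, ease it down onto the land, and loosen the jaws to a cage so the spring can drop the pin freely.

Request:
jog_arm([
  {"slide": [0, 0.0008, 0.04], "dr": [-0.167, 0, 0], "grip": 0.2},
  {"slide": [0, 0.0008, 0.04], "dr": [-0.167, 0, 0], "grip": 0.2},
  {"slide": [0.03, 0, 0], "dr": [0, 0, 0], "grip": 0.2},
  {"slide": [0.03, 0, 0], "dr": [0, 0, 0], "grip": 0.2},
  {"slide": [0.03, 0, 0], "dr": [0, 0, 0], "grip": 0.2},
  {"slide": [0, 0, 0], "dr": [0, 0, 0], "grip": 0.2},
  {"slide": [0, 0, 0], "dr": [0, 0, 0], "grip": 0.2},
])

```text
time: 10.4
tcp_pos: [0.5344, 0.2008, 0.1584]
eef_rot: [[-0.0, 0.359, 0.933], [-0.001, 0.933, -0.359], [-1.0, -0.001, -0.0]]
force: [2.8, -4.1, -8.8]
finger_gap: 0.317
```

```bash
cat >> q.py <<'E'
w=snap('wrist');print('dot',[(n,np.round(c,1)) for n,c in orange(w['frame'],200,300,200,340,(5,150,90)) if n>30])
E
python3 q.py
```

```text
t 10.4 r 0.100901268301166 theta 0.8816386460696333 yaw 0.8802725379829952 z 0.15838459421021808 F tool [ 8.83 -2.78  4.05] tau [ 0.23 -0.65 -0.66] 0.3174463377500915
dot [(np.int32(1069), array([216.4, 216.6])), (np.int32(1007), array([283.9, 216.8])), (np.int32(610), array([250.7, 273.6]))]
```

Request:
jog_arm([
  {"slide": [0, 0, 0], "dr": [0, 0, 0], "grip": 0.355},
  {"slide": [0, 0, 0], "dr": [0, 0, 0], "grip": 0.355},
  {"slide": [0, 0, 0], "dr": [0, 0, 0], "grip": 0.355},
  {"slide": [0, 0, 0], "dr": [0, 0, 0], "grip": 0.355},
])

```text
time: 10.95
tcp_pos: [0.5347, 0.202, 0.1589]
eef_rot: [[0.001, 0.358, 0.934], [0.001, 0.934, -0.358], [-1.0, 0.001, 0.0]]
force: [-0.3, -0.4, -0.4]
finger_gap: 0.36
```

```bash
python3 q.py
```

```text
t 10.95 r 0.09971107436088128 theta 0.8793843593766923 yaw 0.8812611528365267 z 0.15891446222195393 F tool [ 0.35 -0.48 -0.15] tau [-0.03 -0.   -0.08] 0.36014700043610604
dot [(np.int32(1124), array([216.7, 217.2])), (np.int32(1051), array([283.7, 217.4])), (np.int32(597), array([250.9, 274.6]))]
```

Request:
jog_arm([
  {"slide": [0.04, 0, 0], "dr": [0, 0, 0], "grip": 0.355},
  {"slide": [0.04, 0, 0], "dr": [0, 0, 0], "grip": 0.355},
  {"slide": [0, 0.0002, 0.02], "dr": [-0.083, 0, 0], "grip": 0.355},
  {"slide": [0, 0.0002, 0.02], "dr": [-0.083, 0, 0], "grip": 0.355},
  {"slide": [0, 0, 0], "dr": [0, 0, 0], "grip": 0.355},
])

```text
time: 11.62
tcp_pos: [0.5359, 0.2009, 0.1542]
eef_rot: [[-0.001, 0.34, 0.94], [0.0, 0.94, -0.34], [-1.0, -0.0, -0.001]]
force: [-1.2, 1.0, -0.2]
finger_gap: 0.351
```

```bash
python3 q.py
```

```text
t 11.625 r 0.10035321297941997 theta 0.8951040854204189 yaw 0.9007973987734281 z 0.1542172133827061 F tool [ 0.24  0.52 -1.44] tau [0.02 0.38 0.03] 0.3505879839068405
dot [(np.int32(1061), array([215.4, 217.5])), (np.int32(1150), array([282.7, 218.2])), (np.int32(624), array([247.4, 278.8]))]
```

Request:
jog_arm([
  {"slide": [0, 0.0002, 0.015], "dr": [-0.063, 0, 0], "grip": 0.355},
  {"slide": [0, 0.0002, 0.015], "dr": [-0.063, 0, 0], "grip": 0.355},
  {"slide": [0, 0, 0], "dr": [0, 0, 0], "grip": 0.355},
])

```text
time: 12.05
tcp_pos: [0.5363, 0.201, 0.1541]
eef_rot: [[-0.003, 0.325, 0.946], [0.001, 0.946, -0.325], [-1.0, -0.001, -0.003]]
force: [-4.8, 1.8, 1.7]
finger_gap: 0.355
```

```bash
python3 q.py
```

```text
t 12.05 r 0.10009535770846566 theta 0.8986741846771766 yaw 0.9167375480535436 z 0.15411932377507875 F tool [-1.72  0.2  -5.11] tau [-0.02  1.18  0.03] 0.3548521917909319
dot [(np.int32(1056), array([215.5, 217.4])), (np.int32(1164), array([282.7, 218.5])), (np.int32(619), array([247.2, 279.3]))]
```

Request:
jog_arm([
  {"slide": [0, 0.0002, 0.01], "dr": [-0.04, 0, 0], "grip": 0.355},
  {"slide": [0, 0.0002, 0.01], "dr": [-0.04, 0, 0], "grip": 0.355},
  {"slide": [0, 0, 0], "dr": [0, 0, 0], "grip": 0.355},
])

```text
time: 12.48
tcp_pos: [0.5365, 0.2011, 0.1541]
eef_rot: [[-0.005, 0.315, 0.949], [0.001, 0.949, -0.315], [-1.0, -0.001, -0.005]]
force: [-6.9, 2.0, 2.8]
finger_gap: 0.358
```

```bash
python3 q.py
```

```text
t 12.475 r 0.09990888193548256 theta 0.900226613484143 yaw 0.9267450081186199 z 0.1540766085060055 F tool [-2.77 -0.27 -7.22] tau [0.04 1.48 0.01] 0.3580794903143614
dot [(np.int32(1059), array([215.6, 217.3])), (np.int32(1171), array([282.6, 218.6])), (np.int32(614), array([246.8, 279.6]))]
```

Side force is building while the knob stays put, so I stop pushing and measure the knob height.

Run:
```python
from h import *
s=monitor.state();w=snap('wrist');R=np.array(s['eef_rot']);T=np.array(s['tcp_pos'])
pts=[c for n,c in orange(w['frame'],230,270,240,340,(5,150,90)) if n>100]
o,d=wray(w,*pts[0])
print('in tool frame o,d',R.T@(o-T),R.T@d)
C=np.array([.5707,.2950])
# intersect with cylinder r=.1
for z in (.104,.107,.110,.113,.116,.119):
    p=o+d*(z-o[2])/d[2];e=p[:2]-C;print(z,np.linalg.norm(e),np.arctan2(e[1],e[0])+2.82)
a=snap('scene')
cv2.imwrite('pics/s.png',np.hstack([cv2.resize(a['frame'][130:260,180:310],(600,600),interpolation=cv2.INTER_CUBIC)]))
```

```text
in tool frame o,d [-0.07133477  0.0671136  -0.00044107] [ 0.85099717 -0.52503085 -0.01210071]
0.104 0.10786567665102859 0.8798904154078604
0.107 0.1060106490733511 0.8795900619594041
0.11 0.10415563139977943 0.8792790098583114
0.113 0.10230062416908724 0.8789566771703179
0.116 0.10044562795984466 0.8786224389823123
0.119 0.09859064339416194 0.8782756233604045
```

View pics/s.png

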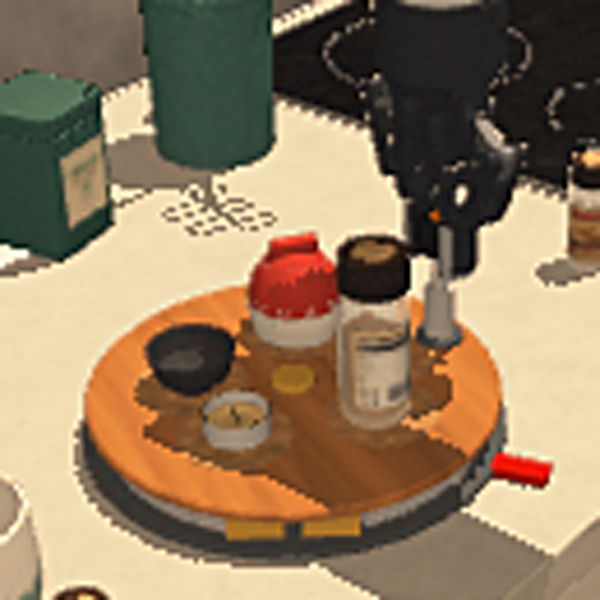

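The knob still sits on the land (top at about 0.1156 m, theta 0.879). Friction held it there, because the spring presses it onto the land and the arm is compliant. I'll back off, regrip, and carry most of the spring load while stepping. A jump in vertical load will mark the notch.

Request:
jog_arm([
  {"slide": [0, 0, -0.046], "dr": [0.19, 0, 0], "grip": 0.355},
  {"slide": [0, 0, -0.046], "dr": [0.19, 0, 0], "grip": 0.355},
  {"slide": [0, 0, 0], "dr": [0, 0, 0], "grip": 0.355},
  {"slide": [0, 0, 0], "dr": [0, 0, 0], "grip": 0.2},
  {"slide": [0, 0, 0], "dr": [0, 0, 0], "grip": 0.2},
  {"slide": [0, 0, 0], "dr": [0, 0, 0], "grip": 0.2},
], force=30)

```text
time: 13.38
tcp_pos: [0.5347, 0.2014, 0.1549]
eef_rot: [[0.001, 0.36, 0.933], [0.0, 0.933, -0.36], [-1.0, 0.001, 0.001]]
force: [-2.4, 0.6, 6.0]
finger_gap: 0.32
```

```bash
python3 q.py
```

```text
t 13.375 r 0.10029348989287935 theta 0.8823765581080949 yaw 0.8794375212077341 z 0.15489183967629602 F tool [-5.99 -0.27 -2.42] tau [ 0.02  0.42 -0.22] 0.31951515001027964
dot [(np.int32(1117), array([216.2, 217.4])), (np.int32(1065), array([283.8, 217.6])), (np.int32(621), array([250.5, 278. ]))]
```

Request:
jog_arm([
  {"slide": [-0.02, 0, 0], "dr": [0, 0, 0], "grip": 0.2},
  {"slide": [0, 0, 0], "dr": [0, 0, 0], "grip": 0.2},
  {"slide": [0, 0, 0], "dr": [0, 0, 0], "grip": 0.2},
])

```text
time: 13.8
tcp_pos: [0.5346, 0.2014, 0.1551]
eef_rot: [[0.001, 0.36, 0.933], [-0.0, 0.933, -0.36], [-1.0, 0.0, 0.001]]
force: [1.2, 0.4, -2.2]
finger_gap: 0.322
```

```bash
python3 q.py
```

```text
t 13.8 r 0.10032548361501209 theta 0.8814675753397516 yaw 0.879616521571968 z 0.15508855143158629 F tool [2.24 0.78 0.99] tau [ 0.06 -0.2   0.19] 0.32167635431331487
dot [(np.int32(1118), array([216.3, 217.3])), (np.int32(1056), array([283.8, 217.6])), (np.int32(618), array([250.5, 277.9]))]
```

Request:
jog_arm([
  {"slide": [-0.006, 0.0002, 0.015], "dr": [-0.063, 0, 0], "grip": 0.2},
  {"slide": [0, 0.0002, 0.015], "dr": [-0.063, 0, 0], "grip": 0.2},
  {"slide": [0, 0, 0], "dr": [0, 0, 0], "grip": 0.2},
])

```text
time: 14.22
tcp_pos: [0.5354, 0.2011, 0.1552]
eef_rot: [[-0.001, 0.345, 0.938], [0.0, 0.938, -0.345], [-1.0, -0.0, -0.001]]
force: [1.4, 1.1, -6.8]
finger_gap: 0.318
```

```bash
python3 q.py
```

```text
t 14.225 r 0.10033664803903 theta 0.8900889277089368 yaw 0.8948631651937013 z 0.1551732785555222 F tool [6.84 1.57 0.93] tau [ 0.28 -0.14  0.43] 0.31766172401874637
dot [(np.int32(1116), array([216.3, 217.3])), (np.int32(1056), array([283.9, 217.7])), (np.int32(617), array([250.4, 277.7]))]
```

Request:
jog_arm([
  {"slide": [0.006, 0.0002, 0.015], "dr": [-0.063, 0, 0], "grip": 0.2},
  {"slide": [0, 0.0002, 0.015], "dr": [-0.063, 0, 0], "grip": 0.2},
  {"slide": [0, 0, 0], "dr": [0, 0, 0], "grip": 0.2},
])

```text
time: 14.65
tcp_pos: [0.5371, 0.2004, 0.1552]
eef_rot: [[-0.0, 0.331, 0.944], [-0.0, 0.944, -0.331], [-1.0, -0.0, -0.0]]
force: [0.4, 1.5, -7.6]
finger_gap: 0.314
```

```bash
sed -i '/dot/d' q.py; python3 q.py
```

```text
t 14.65 r 0.10039654868253065 theta 0.9082052168903019 yaw 0.9102690641440727 z 0.1551967080421827 F tool [ 7.65  1.53 -0.07] tau [ 0.19 -0.08  0.36] 0.31437942737068697
```

Request:
jog_arm([
  {"slide": [0.01, 0, 0], "dr": [0, 0, 0], "grip": 0.2},
  {"slide": [0, 0, 0], "dr": [0, 0, 0], "grip": 0.2},
  {"slide": [0, 0, 0], "dr": [0, 0, 0], "grip": 0.2},
])

```text
time: 15.02
tcp_pos: [0.5372, 0.2004, 0.1551]
eef_rot: [[-0.0, 0.331, 0.944], [0.0, 0.944, -0.331], [-1.0, 0.0, -0.0]]
force: [-1.0, 0.9, -3.9]
finger_gap: 0.316
```

```bash
python3 q.py
```

```text
t 15.025 r 0.10033794661626724 theta 0.908794842267699 yaw 0.9099531325787928 z 0.15513547061744593 F tool [ 3.93  0.47 -1.26] tau [0.17 0.15 0.17] 0.3161870078771803
```

On land: the vertical load is clearly readable (3.9 N here, about 8 N expected over a notch). I continue stepping.

Request:
jog_arm([
  {"slide": [0, 0.0002, 0.015], "dr": [-0.063, 0, 0], "grip": 0.2},
  {"slide": [0, 0.0002, 0.015], "dr": [-0.063, 0, 0], "grip": 0.2},
  {"slide": [0, 0, 0], "dr": [0, 0, 0], "grip": 0.2},
])

```text
time: 15.4
tcp_pos: [0.5384, 0.2, 0.1551]
eef_rot: [[-0.001, 0.317, 0.948], [0.0, 0.948, -0.317], [-1.0, -0.0, -0.001]]
force: [-2.9, 0.5, -0.6]
finger_gap: 0.316
```

```bash
python3 q.py
```

```text
t 15.4 r 0.10033828713788619 theta 0.9215760829030815 yaw 0.9251330688659767 z 0.15507830566820655 F tool [ 0.65 -0.48 -2.94] tau [0.3  0.52 0.03] 0.3163177507392048
```

Request:
jog_arm([
  {"slide": [-0.008, 0.0002, 0.015], "dr": [-0.063, 0, 0], "grip": 0.2},
  {"slide": [0, 0.0002, 0.015], "dr": [-0.063, 0, 0], "grip": 0.2},
  {"slide": [0, 0, 0], "dr": [0, 0, 0], "grip": 0.2},
])

```text
time: 15.78
tcp_pos: [0.5401, 0.1994, 0.1551]
eef_rot: [[-0.0, 0.302, 0.953], [-0.0, 0.953, -0.302], [-1.0, -0.0, -0.0]]
force: [-1.8, 1.0, -2.7]
finger_gap: 0.32
```

```bash
python3 q.py
```

```text
t 15.775 r 0.10035977122024514 theta 0.9389490652686552 yaw 0.9404711896152333 z 0.1551406218508447 F tool [ 2.72  0.42 -2.01] tau [0.22 0.3  0.13] 0.32006583194390426
```

Request:
jog_arm([
  {"slide": [-0.004, 0.0002, 0.015], "dr": [-0.063, 0, 0], "grip": 0.2},
  {"slide": [0, 0.0002, 0.015], "dr": [-0.063, 0, 0], "grip": 0.2},
  {"slide": [0, 0, 0], "dr": [0, 0, 0], "grip": 0.2},
])

```text
time: 16.15
tcp_pos: [0.5416, 0.1989, 0.1552]
eef_rot: [[0.0, 0.288, 0.958], [-0.0, 0.958, -0.288], [-1.0, -0.0, 0.0]]
force: [-0.0, 0.8, -6.8]
finger_gap: 0.319
```

```bash
python3 q.py
```

```text
t 16.15 r 0.1003816982491873 theta 0.9553098548629766 yaw 0.9555231385690914 z 0.15522304980902585 F tool [ 6.82  0.79 -0.28] tau [0.23 0.   0.2 ] 0.3191589399955271
```

Request:
jog_arm([
  {"slide": [0.006, 0.0002, 0.015], "dr": [-0.063, 0, 0], "grip": 0.2},
  {"slide": [0, 0.0002, 0.015], "dr": [-0.063, 0, 0], "grip": 0.2},
  {"slide": [0, 0, 0], "dr": [0, 0, 0], "grip": 0.2},
])

```text
time: 16.52
tcp_pos: [0.543, 0.1985, 0.1552]
eef_rot: [[0.0, 0.274, 0.962], [-0.0, 0.962, -0.274], [-1.0, -0.0, 0.0]]
force: [-1.5, 0.0, -6.6]
finger_gap: 0.318
```

```bash
python3 q.py
```

```text
t 16.525 r 0.10042979615654081 theta 0.9700823787464656 yaw 0.9704567882556898 z 0.15518883022400207 F tool [ 6.58 -0.35 -1.42] tau [0.14 0.1  0.07] 0.3179670297548103
```

Request:
jog_arm([
  {"slide": [0.006, 0.0002, 0.015], "dr": [-0.063, 0, 0], "grip": 0.2},
  {"slide": [0, 0.0002, 0.015], "dr": [-0.063, 0, 0], "grip": 0.2},
  {"slide": [0, 0, 0], "dr": [0, 0, 0], "grip": 0.2},
])

```text
time: 16.9
tcp_pos: [0.5444, 0.1981, 0.1551]
eef_rot: [[-0.0, 0.259, 0.966], [-0.0, 0.966, -0.259], [-1.0, -0.0, -0.0]]
force: [-1.7, -0.1, -3.1]
finger_gap: 0.317
```

```bash
python3 q.py
```

```text
t 16.9 r 0.10036631257844714 theta 0.983753295057789 yaw 0.9855598848266095 z 0.15509865243848053 F tool [ 3.11 -0.5  -1.6 ] tau [ 0.21  0.46 -0.14] 0.31665491589974976
```

Request:
jog_arm([
  {"slide": [0, 0.0002, 0.015], "dr": [-0.063, 0, 0], "grip": 0.2},
  {"slide": [0, 0.0002, 0.015], "dr": [-0.063, 0, 0], "grip": 0.2},
  {"slide": [0, 0, 0], "dr": [0, 0, 0], "grip": 0.2},
])

```text
time: 17.27
tcp_pos: [0.5457, 0.1978, 0.155]
eef_rot: [[-0.0, 0.244, 0.97], [-0.0, 0.97, -0.244], [-1.0, -0.0, -0.0]]
force: [-3.5, -0.6, -0.9]
finger_gap: 0.314
```

```bash
python3 q.py
```

```text
t 17.275 r 0.10039607467884806 theta 0.9979707432736131 yaw 1.0007060007243105 z 0.1550258012755208 F tool [ 0.95 -1.48 -3.28] tau [ 0.23  0.68 -0.23] 0.31437587475972095
```

Request:
jog_arm([
  {"slide": [-0.008, 0.0002, 0.015], "dr": [-0.063, 0, 0], "grip": 0.2},
  {"slide": [0, 0.0002, 0.015], "dr": [-0.063, 0, 0], "grip": 0.2},
  {"slide": [0, 0, 0], "dr": [0, 0, 0], "grip": 0.2},
])

```text
time: 17.65
tcp_pos: [0.5474, 0.1974, 0.1552]
eef_rot: [[0.0, 0.229, 0.973], [-0.0, 0.973, -0.229], [-1.0, -0.0, 0.0]]
force: [-1.4, -1.7, -4.8]
finger_gap: 0.323
```

```bash
python3 q.py
```

```text
t 17.65 r 0.1003632553540835 theta 1.015028499536575 yaw 1.0160301332700326 z 0.15515244832608355 F tool [ 4.78 -2.01 -0.95] tau [ 0.18  0.33 -0.27] 0.32335298310677435
```

Request:
jog_arm([
  {"slide": [0, -0.004, 0.015], "dr": [-0.063, 0, 0], "grip": 0.2},
  {"slide": [0, 0, 0.015], "dr": [-0.063, 0, 0], "grip": 0.2},
  {"slide": [0, 0, 0], "dr": [0, 0, 0], "grip": 0.2},
])

```text
time: 18.02
tcp_pos: [0.5489, 0.197, 0.1551]
eef_rot: [[0.0, 0.215, 0.977], [-0.0, 0.977, -0.215], [-1.0, 0.0, 0.0]]
force: [-0.6, 0.5, -5.2]
finger_gap: 0.322
```

```bash
python3 q.py
```

```text
t 18.025 r 0.1004089039408677 theta 1.030200351138057 yaw 1.0311808162905096 z 0.15514891189019123 F tool [ 5.22  0.36 -0.65] tau [ 0.19  0.2  -0.21] 0.32181807678535895
```

Request:
jog_arm([
  {"slide": [0.002, 0.0002, 0.015], "dr": [-0.063, 0, 0], "grip": 0.2},
  {"slide": [0, 0.0002, 0.015], "dr": [-0.063, 0, 0], "grip": 0.2},
  {"slide": [0, 0, 0], "dr": [0, 0, 0], "grip": 0.2},
])

```text
time: 18.4
tcp_pos: [0.5504, 0.1966, 0.1552]
eef_rot: [[0.0, 0.2, 0.98], [-0.0, 0.98, -0.2], [-1.0, -0.0, 0.0]]
force: [-1.4, -1.3, -4.6]
finger_gap: 0.321
```

```bash
python3 q.py
```

```text
t 18.4 r 0.10044155535561047 theta 1.0453569375046083 yaw 1.0462048088440044 z 0.1551749583785059 F tool [ 4.59 -1.53 -1.16] tau [ 0.15  0.16 -0.29] 0.32079848216788415
```

Request:
jog_arm([
  {"slide": [0.002, -0.001, 0.015], "dr": [-0.063, 0, 0], "grip": 0.2},
  {"slide": [0, 0, 0.015], "dr": [-0.063, 0, 0], "grip": 0.2},
  {"slide": [0, 0, 0], "dr": [0, 0, 0], "grip": 0.2},
])

```text
time: 18.77
tcp_pos: [0.5518, 0.1964, 0.1552]
eef_rot: [[0.0, 0.185, 0.983], [0.0, 0.983, -0.185], [-1.0, 0.0, 0.0]]
force: [-1.5, -1.2, -5.0]
finger_gap: 0.318
```

```bash
python3 q.py
```

```text
t 18.775 r 0.10044537400414472 theta 1.0598038036528445 yaw 1.0613110212094274 z 0.1551537660335616 F tool [ 4.96 -1.44 -1.27] tau [ 0.17  0.17 -0.31] 0.31812688127425576
```

Request:
jog_arm([
  {"slide": [0.002, 0, 0.015], "dr": [-0.063, 0, 0], "grip": 0.2},
  {"slide": [0, 0, 0.015], "dr": [-0.063, 0, 0], "grip": 0.2},
  {"slide": [0, 0, 0], "dr": [0, 0, 0], "grip": 0.2},
])

```text
time: 19.15
tcp_pos: [0.5532, 0.1961, 0.1551]
eef_rot: [[0.0, 0.17, 0.985], [0.0, 0.985, -0.17], [-1.0, 0.0, 0.0]]
force: [-0.4, -1.1, -3.9]
finger_gap: 0.319
```

```bash
python3 q.py
```

```text
t 19.15 r 0.10047494351217819 theta 1.0744034184221407 yaw 1.076404669848752 z 0.15508745687799685 F tool [ 3.89 -1.2  -0.23] tau [ 0.27  0.29 -0.38] 0.3191642701115449
```

Request:
jog_arm([
  {"slide": [0, 0, 0.015], "dr": [-0.063, 0, 0], "grip": 0.2},
  {"slide": [0, 0, 0.015], "dr": [-0.063, 0, 0], "grip": 0.2},
  {"slide": [0, 0, 0], "dr": [0, 0, 0], "grip": 0.2},
])

```text
time: 19.52
tcp_pos: [0.5547, 0.1958, 0.1551]
eef_rot: [[0.0, 0.155, 0.988], [0.0, 0.988, -0.155], [-1.0, 0.0, 0.0]]
force: [-2.4, -1.6, -3.4]
finger_gap: 0.318
```

```bash
python3 q.py
```

```text
t 19.525 r 0.10045617403477981 theta 1.0890462599827808 yaw 1.09148679076429 z 0.15507547872038216 F tool [ 3.41 -1.97 -2.12] tau [ 0.21  0.28 -0.41] 0.31806328667484257
```

Request:
jog_arm([
  {"slide": [0, -0.002, 0.015], "dr": [-0.063, 0, 0], "grip": 0.2},
  {"slide": [0, 0, 0.015], "dr": [-0.063, 0, 0], "grip": 0.2},
  {"slide": [0, 0, 0], "dr": [0, 0, 0], "grip": 0.2},
])

```text
time: 19.9
tcp_pos: [0.5562, 0.1955, 0.155]
eef_rot: [[0.0, 0.14, 0.99], [0.0, 0.99, -0.14], [-1.0, 0.0, 0.0]]
force: [-1.4, -1.5, -4.0]
finger_gap: 0.316
```

```bash
python3 q.py
```

```text
t 19.9 r 0.10052132510559245 theta 1.1047919314083374 yaw 1.1066356829896824 z 0.15497222765359725 F tool [ 3.97 -1.69 -1.14] tau [ 0.21  0.27 -0.37] 0.3157520375327494
```

Request:
jog_arm([
  {"slide": [0, -0.001, 0.015], "dr": [-0.063, 0, 0], "grip": 0.2},
  {"slide": [0, 0, 0.015], "dr": [-0.063, 0, 0], "grip": 0.2},
  {"slide": [0, 0, 0], "dr": [0, 0, 0], "grip": 0.2},
])

```text
time: 20.27
tcp_pos: [0.5578, 0.1953, 0.1548]
eef_rot: [[0.001, 0.125, 0.992], [-0.0, 0.992, -0.125], [-1.0, 0.0, 0.001]]
force: [0.9, -1.1, -7.0]
finger_gap: 0.317
```

```bash
python3 q.py
```

```text
t 20.275 r 0.10055861168869691 theta 1.1209843241719972 yaw 1.12197013039319 z 0.15480032270720118 F tool [ 6.99 -0.94  1.  ] tau [ 0.23 -0.04 -0.27] 0.31724448715323667
```

Load rose to 7 N while z fell with no z command. That looks like the notch, so I test it by lowering 1 mm.

Request:
jog_arm([
  {"slide": [0.01, 0, 0], "dr": [0, 0, 0], "grip": 0.2},
  {"slide": [0.01, 0, 0], "dr": [0, 0, 0], "grip": 0.2},
  {"slide": [0, 0, 0], "dr": [0, 0, 0], "grip": 0.2},
])

```text
time: 20.65
tcp_pos: [0.5579, 0.1953, 0.1543]
eef_rot: [[0.001, 0.125, 0.992], [0.0, 0.992, -0.125], [-1.0, 0.0, 0.001]]
force: [0.0, -1.3, -4.8]
finger_gap: 0.32
```

```bash
python3 q.py
```

```text
t 20.65 r 0.1005291358542875 theta 1.1210827575999112 yaw 1.1216856226938439 z 0.15429552371530783 F tool [ 4.76 -1.28  0.19] tau [ 0.18 -0.   -0.38] 0.32025890588408784
```

Request:
jog_arm([
  {"slide": [0, 0, 0], "dr": [0, 0, 0], "grip": 0.36},
  {"slide": [0, 0, 0], "dr": [0, 0, 0], "grip": 0.36},
  {"slide": [0, 0, 0], "dr": [0, 0, 0], "grip": 0.36},
])

```text
time: 21.02
tcp_pos: [0.558, 0.1959, 0.1546]
eef_rot: [[0.001, 0.125, 0.992], [0.001, 0.992, -0.125], [-1.0, 0.001, 0.001]]
force: [0.1, -1.2, 0.1]
finger_gap: 0.358
```

```bash
cat > k.py <<'E'
exec(open('q.py').read())
w=snap('wrist');T=np.array(s['tcp_pos'])
n,c=max([x for x in orange(w['frame'],230,270,240,340,(5,150,90))],key=lambda x:x[0])
o,d=wray(w,*c);print('dot',n,c)
for z in (.104,.107,.110,.113,.116):
    p=o+d*(z-o[2])/d[2];e=p[:2]-C;print(z,round(np.linalg.norm(e),4),round(np.arctan2(e[1],e[0])+2.82,4))
E
python3 k.py
```

```text
t 21.025 r 0.09987052446385006 theta 1.1216822354689802 yaw 1.12220771932588 z 0.15464856960502152 F tool [-0.06 -1.14  0.21] tau [ 0.04 -0.04 -0.04] 0.35836639103263307
dot 574 [252.37456446 269.8641115 ]
0.104 0.1025 1.1263
0.107 0.1008 1.1261
0.11 0.0991 1.1259
0.113 0.0974 1.1256
0.116 0.0956 1.1254
```

The knob top is now at 0.107 m, so the pin has dropped home. I release and withdraw.

Request:
jog_arm([
  {"slide": [0, 0, 0], "dr": [0, 0, 0], "grip": 0.6},
  {"slide": [0, 0, 0], "dr": [0, 0, 0], "grip": 0.6},
  {"slide": [0, 0, 0], "dr": [0, 0, 0], "grip": 0.6},
  {"slide": [-0.3, 0, 0], "dr": [0, 0, 0], "grip": 0.6},
  {"slide": [-0.7, 0, 0], "dr": [0, 0, 0], "grip": 0.6},
  {"slide": [-0.8, 0, 0], "dr": [0, 0, 0], "grip": 0.6},
  {"slide": [-0.8, 0, 0], "dr": [0, 0, 0], "grip": 0.6},
  {"slide": [-0.4, 0, 0], "dr": [0, 0, 0], "grip": 0.6},
  {"slide": [0, 0, 0], "dr": [0, 0, 0], "grip": 0.6},
  {"slide": [0, 0, 0], "dr": [0, 0, 0], "grip": 0.6},
])

```text
time: 22.32
tcp_pos: [0.557, 0.1951, 0.3034]
eef_rot: [[-0.001, 0.126, 0.992], [-0.0, 0.992, -0.126], [-1.0, -0.0, -0.001]]
force: [0.5, -0.4, -0.6]
finger_gap: 0.604
```

Run:
```python
exec(open('q.py').read())
w=snap('wrist');a=snap('scene')
ow=[(n,c) for n,c in orange(w['frame'],225,280,120,260,(5,150,90))];print(ow[:4])
cv2.imwrite('pics/z.png',np.hstack([cv2.resize(w['frame'][:260,60:440],(500,342)),cv2.resize(a['frame'][130:260,180:310],(300,342))]))
```

```text
t 22.325 r 0.10079529363249261 theta 1.1133337743830722 yaw 1.1216479603630152 z 0.30338378569571073 F tool [ 0.62 -0.37  0.51] tau [ 0.   -0.02 -0.07] 0.6038259930039955
[(np.int32(3078), array([251.90318389, 148.80604288])), (np.int32(166), array([252.70481928, 187.39759036]))]
```

View pics/z.png

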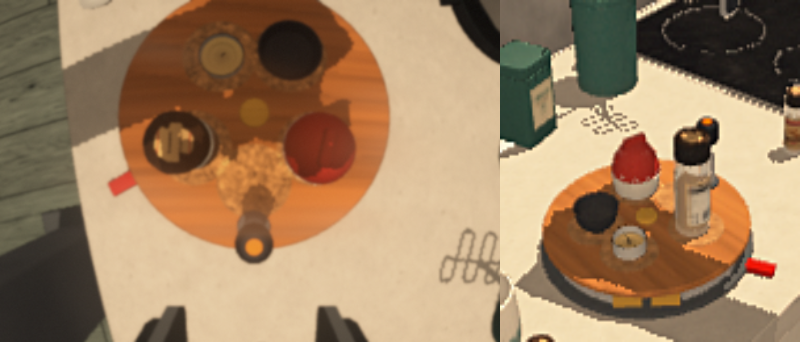

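The wrist view shows the knob dot at (254,247) and everything standing. In the scene view the jar stands near the pointer side. I triangulate the knob height from these two views before handing in.

Run:
```python
from h import *
w=snap('wrist');a=snap('scene')
oa=[(n,c) for n,c in orange(a['frame'],262,278,170,185,(5,150,90))];print(oa)
ca=max(oa,key=lambda x:x[0])[1] if oa else (269.7,177.5)
o1,d1=wray(w,252.7,187.4);o2,d2=ray(a,*ca)
M=np.c_[d1,-d2];k=np.linalg.lstsq(M,o2-o1,rcond=None)[0];p,q=o1+k[0]*d1,o2+k[1]*d2
print(p,q,np.arctan2(*( (p+q)/2-[.5707,.295,0])[1::-1])+2.82, monitor.state()['time'])
```

```text
[(np.int32(12), array([269.16666667, 175.91666667])), (np.int32(2), array([262.5, 180. ])), (np.int32(1), array([266., 180.])), (np.int32(8), array([265.75, 182.5 ]))]
[0.55812696 0.19540563 0.10562664] [0.55928622 0.19650864 0.10532379] 1.1286972856187314 22.525
```

The knob top triangulates to about 0.1055 m (home is 0.107, land is 0.116), so the pin is home.

```bash
python3 -c "
from plant import order;print(order.sign_off())"
```

```text
the job is handed in; nothing more can be done
None
```

The spice jar is at the red pointer and the platter is locked in the next stop. I handed the job in at about 22.5 s of the 61 s allowed.

- **What I did:** I gripped the knob, pulled it up 14 mm and turned the platter anticlockwise along its arc. I then felt for the stop in 1.5 mm steps, carrying part of the spring load. The pin found the notch at about +1.12 rad. I opened the jaws and the spring took it home.
- **Last checks:** The knob top measured 107 mm from the wrist camera and about 105.5 mm from two views. Home is 107 mm and the land is 116 mm, so the pin is fully down. The jar, timer, bowl and candle were all upright, and the gripper was open and well clear with about 0 N on it. I did not nudge the platter afterwards to test the lock.
- **What went less well:** My first way of searching was to push the loosely held knob. It stuck on the land, so I stopped at about 7 N of side force and changed method. Regripping also pressed the knob down with about 6 N for a moment.

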